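Free the seized vent valve

TASK

The vacuum vent valve on the bench, the one with the long bar handle, is seized shut. Grip the bar from above and rock it back and forth about 18 degrees to each side until it breaks free (twice back and forth is enough), then turn it 60 degrees counterclockwise (seen from above) from the closed mark so that it points at the open mark, and let go. Leave the valve with the round knob and the glass flask as they are.

Things in the scene. Friction and masses are not known exactly. Their poses are not given: they have to be found in the camera images.
- vent_knob (a joint): Bar handle's angle (rad) about its upright axis, positive counterclockwise from above: 0 = closed mark (one dark line), 1.05 = open mark (two lines), end stop 1.31. Starts within 0.04 of 0. Seized: jams hard 28 degrees either side of 0. Four alternate strokes past 10 degrees (aim 18), begun either way, free it; then it turns on to the open mark. Takes about 0.2 N m; stays where left.
- vent_grip (a point): On the axis of the vent valve's black bar handle, at grip height, 76 mm above the bench; x along the bar to its pointed end (white line), z up; turns with it. Bar 64 long, 16 wide, 36 mm high: 14 mm above this point, 22 below, where a 64 mm disc lies. Fixed cream housing below: 110 x 110, 48 mm high. Closed, the bar points away from the robot, within 25 degrees.
- bypass_mark (a point): White line on top of the other valve's round ribbed black knob, 15 mm out from its axis along the knob's x, 78 mm above the bench; turns with the knob. Knob 48 mm in diameter, on an equal fixed cream housing 180 mm or more left or right of the vent valve (centre to centre). Turns easily; leave alone.
- flask: Loose conical glass flask, 72 mm wide at the base, 112 mm high, upright, to the left of the two valves; origin at the centre of its underside, z up. To be left alone.
Mind the look-alikes: they are no part of the job. Leave any brown or purple look-alike of the part that bears vent_knob alone.

How it is judged:
At the end, for the whole second after the job is handed in: The bar handle rests between 49 and 71 degrees counterclockwise of its closed mark (the open mark is at 60), the other valve's round knob is within about 20 degrees of where it was, and the flask stands upright within 20 mm of where it was (value of joint vent_knob between 0.855 and 1.25 rad and velocity of joint vent_knob between -0.05 and 0.05 rad/s and distance of bypass_mark from where it was at the start of the episode below 0.005 m and distance of flask from where it was at the start of the episode below 0.02 m and angle between flask's own z axis and vertical below 0.2 rad); the robot touches nothing.
It fails at once if the round knob of the other valve is turned by more than about 20 degrees (distance of bypass_mark from where it was at the start of the episode above 0.005 m).
It fails at once if the flask is shoved by more than 20 mm or tipped (distance of flask from where it was at the start of the episode above 0.02 m or angle between flask's own z axis and vertical above 0.35 rad).
It also fails if it takes over 38 s, if anything falls off the work surface, if the arm or the gripper's body presses on something with over 40 N, if the wrist force passes 120 N, or if a joint passes its speed limit or range.

ROBOT

A 6-joint arm with a two-finger parallel gripper is mounted at the origin on the work surface. World frame = base frame: x ahead of the robot, y to its left, z up, the work surface at z = 0. Lengths are in m, angles in rad, forces in N, time in s.
With the tool pointing down it reaches from about 0.325 to 0.9 m from the base axis. Payload 6.1 kg.
Tool frame: the origin (TCP) lies on the centre line of the jaws, within the pads' length; the fingertips stand ctrl.nose_length ahead of it and the grasp point (between the pads) lies 3 mm ahead of it (ctrl.nose_length is the distance from the TCP to the fingertips, in m); z points along the fingers, y is the direction in which the jaws open and shut (so a half turn about z gives the same grasp; the last joint's range is limited). The gripper opens to 87 mm and grips with 3 to 60 N. Pads are 19 mm wide; open, the fingers measure 117 mm over their backs; the gripper's body (75 mm by 190 mm) begins 51 mm behind the grasp point.
Start: joints at [-1.305, 0.22, 1.526, -0, 1.395, -0.126], TCP at [0.239, -0.578, 0.215] pointing down, gripper open.
Joint ranges: [-2.98, 2.98], [-0.91, 2.08], [0.09, 2.57], [-1.24, 4.39], [0.2, 2.65], [-2.68, 2.68]. Speed limits (rad/s): [2.57, 2.57, 3.01, 3.14, 3.14, 3.14].

INTERFACE

Orientations are given as [roll, pitch, yaw] about the fixed x, y, z axes, in that order (R = Rz(yaw) Ry(pitch) Rx(roll)).
In Python, from workcell import ctrl gives the robot as it stands. Calls block until the motion is done:
- ctrl.movep(position, orientation): joint-space move of the TCP to a pose.
- ctrl.move_linear(position, rot=None, rate=0.15): straight line of the TCP; rot=None keeps the orientation; rate is the mean speed in m/s.
- ctrl.move_joints(angles): joint-space move.
- ctrl.move_gripper(opening, force=None): finger opening in m; force is the grip in N (None keeps the last); returns when the fingers have stopped.
- ctrl.dwell(seconds).
- ctrl.ik(position, orientation): joint angles nearest the present ones, or None.
- ctrl.grab_frame(name): name is "scene" or "top" or "wrist"; returns the picture (384x512x3 uint8, red, green, blue); there is no depth.
- ctrl.camera_model(name): a dict with "K" (3x3 intrinsics, pixels), "R" (3x3) and "t" (3): a world point X has camera coordinates R X + t. Camera axes: x right, y down, z forward; pixel columns grow to the right and rows downward; lengths in m; the calibration is good to about 2 mm. A picture is of the moment at which its call begins: read the wrist's pose just before it. camera_model takes no time and is no camera call; for the wrist camera it gives the pose at the moment of the call.
A pose or a line that the arm cannot do raises ctrl.Unreachable and nothing moves.
- ctrl.finish_job(): hands the job in, once; it reports no verdict.
Readings, each from a call of its own:
- ctrl.current_time(): time.
- ctrl.current_joint_pos(): joint angles.
- ctrl.current_dq(): joint speeds.
- ctrl.current_joint_torque(): joint torques, N m.
- ctrl.current_ee_pos(): TCP position.
- ctrl.current_orientation(): TCP orientation.
- ctrl.current_wrist_force(): force on the tool from outside, world axes, zero at the start.
- ctrl.current_wrist_torque(): the same for the moment, N m.
- ctrl.current_grip_width(): finger opening in m.
Only numpy, scipy, OpenCV 4.12 (cv2) and the standard library are available. Lean on these libraries where they do the work, as an engineer would, in place of code of your own. Each camera call takes 0.05 s, during which the arm holds its last target. There are 200 camera calls.

## Working session

There is one attempt and no reset: what is moved stays moved. The work goes in short steps, each a Python script; the robot and the scene stay as the last script left them, time stands still between calls to the robot, and variables do not carry over. Pictures are saved under pics/ and viewed, about 8 in all and at most 12, crops included, and the job is handed in when it is done.

```bash
mkdir -p pics; python3 - <<'E'
from workcell import ctrl
import cv2,numpy as np
for n in("scene","top"):
    im=ctrl.grab_frame(n);cv2.imwrite(f"pics/{n}0.png",im[:,:,::-1]);m=ctrl.camera_model(n)
    print(n,np.round(m["K"],1).tolist(),np.round(m["R"],3).tolist(),np.round(m["t"],3))
print(ctrl.nose_length,ctrl.current_time(),ctrl.current_orientation())
a=cv2.imread("pics/top0.png");cv2.imwrite("pics/top0b.png",cv2.resize(a,(768,576),interpolation=cv2.INTER_CUBIC))
E
```

```text
scene [[481.8, 0.0, 250.7], [0.0, 481.8, 192.6], [0.0, 0.0, 1.0]] [[-0.33, 0.944, 0.015], [0.761, 0.275, -0.587], [-0.558, -0.182, -0.81]] [ 0.177 -0.325  1.777]
top [[436.6, 0.0, 252.5], [0.0, 436.6, 192.8], [0.0, 0.0, 1.0]] [[0.017, -1.0, 0.012], [-0.999, -0.017, -0.044], [0.045, -0.011, -0.999]] [-0.022  0.485  1.235]
0.022 0.1 [-3.13980844e+00 -2.38480957e-04  3.91769478e-01]
```

View pics/top0b.png

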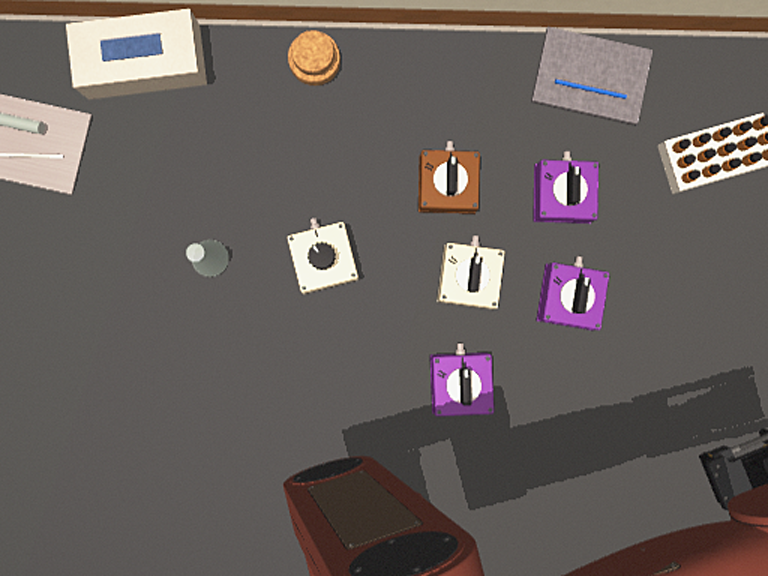

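View pics/scene0.png

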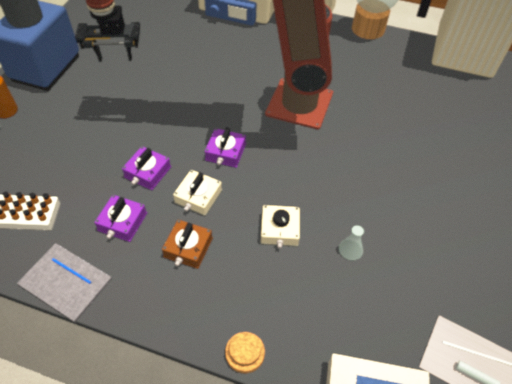

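The top view shows the vent valve (cream housing, bar handle) at about (315,183) in original pixels. The round knob is at (215,171) and the flask at (139,172). The scene view shows the vent bar at (197,185). Next I'll triangulate it and go above for a wrist look.

```bash
cat > h.py <<'E'
from workcell import ctrl
import cv2,numpy as np
from scipy.spatial.transform import Rotation as Rn
def ray(m,uv):
    R,t,K=[np.array(m[k]) for k in("R","t","K")]
    d=R.T@np.linalg.solve(K,[uv[0],uv[1],1]);return -R.T@t,d/np.linalg.norm(d)
def plane(m,uv,z):
    c,d=ray(m,uv);return c+d*(z-c[2])/d[2]
def tri(obs):
    A=np.zeros((3,3));b=np.zeros(3)
    for m,uv in obs:
        c,d=ray(m,uv);P=np.eye(3)-np.outer(d,d);A+=P;b+=P@c
    return np.linalg.solve(A,b)
def shot(n,f):
    m=ctrl.camera_model(n);im=ctrl.grab_frame(n)[:,:,::-1].copy();cv2.imwrite(f"pics/{f}.png",im);return m,im
E
python3 - <<'E'
from h import *
t,s=ctrl.camera_model("top"),ctrl.camera_model("scene")
p=tri([(t,(315.5,180)),(s,(197,182))]);print("bar",p,plane(t,(315.5,180),.08))
print("knob",plane(t,(214.5,170.5),.078),"flask",plane(t,(140,172),.0))
x,y=plane(t,(315.5,180),.08)[:2]
# jaws across the bar: tool x roughly along +-x world
for yaw in(0,np.pi): print(ctrl.ik([x,y,.25],[np.pi,0,yaw]))
q=ctrl.ik([x-.0,y,.25],[np.pi,0,0])
ctrl.movep([x-.06,y,.27],[np.pi,0,0])
m,im=shot("wrist","w1");print(plane(m,(256,192),.08),ctrl.current_time(),-np.array(m["R"]).T@m["t"])
E
```

```text
bar [ 0.51867057 -0.18008263  0.08876504] [ 0.51974695 -0.18285109  0.08      ]
knob [0.54076415 0.09063795 0.078     ] flask [0.53991467 0.31067003 0.        ]
[-4.81429552e-01  2.15417069e-02  1.67773338e+00 -4.44089210e-16
  1.44231756e+00  1.08936677e+00]
[-0.48142955  0.02154171  1.67773338  0.          1.44231756 -2.05222588]
[ 0.42597697 -0.17627826  0.08      ] 1.8167 [ 0.54468445 -0.18324826  0.43951858]
```

View pics/w1.png

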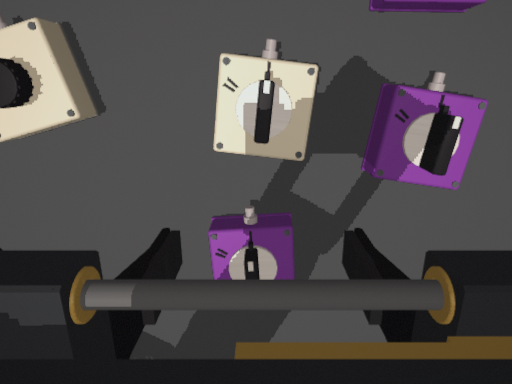

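The wrist view shows the vent bar from (269,75), pointed end with white line, to (263,143). The housing screws are at (226,61), (310,71), (298,155) and (220,146), with the closed mark at the top near (270,65) and the two-line open mark at (231,85). I'll take a second wrist position and measure by masks.

```bash
cat > det.py <<'E'
from h import *
def det(m,im,seed,tag):
    """screw-bearing housing by colour; dark blob inside = bar. seed=approx pixel of the bar"""
    hsv=cv2.cvtColor(im,cv2.COLOR_BGR2HSV)
    lig=((hsv[...,2]>75)&(hsv[...,1]<90)).astype(np.uint8)
    lig=cv2.morphologyEx(lig,cv2.MORPH_OPEN,np.ones((3,3)))
    cs,_=cv2.findContours(lig,cv2.RETR_EXTERNAL,cv2.CHAIN_APPROX_NONE)
    cs=[c for c in cs if cv2.contourArea(c)>2500 and cv2.pointPolygonTest(cv2.convexHull(c),seed,False)>0]
    c=max(cs,key=cv2.contourArea)
    mk=cv2.drawContours(np.zeros_like(lig),[cv2.convexHull(c)],-1,1,-1)
    dark=((hsv[...,2]<60)&(mk>0)).astype(np.uint8)
    dark=cv2.morphologyEx(dark,cv2.MORPH_OPEN,np.ones((5,5)))
    n,l,st,ce=cv2.connectedComponentsWithStats(dark)
    i=min(range(1,n),key=lambda i:np.hypot(*(ce[i]-seed))-.02*st[i,4])
    r=cv2.minAreaRect(np.argwhere(l==i)[:,::-1].astype(np.float32))
    b=cv2.boxPoints(r);hq=cv2.minAreaRect(c)
    v=im.copy();cv2.drawContours(v,[b.astype(int),cv2.boxPoints(hq).astype(int)],-1,(0,0,255),1)
    x,y=map(int,seed);v=v[max(y-90,0):y+90,max(x-110,0):x+110];cv2.imwrite(f"pics/{tag}.png",cv2.resize(v,None,fx=2,fy=2))
    print(tag,"bar",np.round(r,1) if 0 else r,"house",hq)
    e=sorted([(b[k]+b[(k+1)%4])/2 for k in range(4)],key=lambda p:-np.hypot(*(p-r[0])))[:2]
    return r,sorted(e,key=lambda p:p[1]),hq
E
python3 - <<'E'
from det import *
p=ctrl.current_ee_pos()
x,y=.52,-.183
ctrl.movep([x-.12,y+.08,.27],[np.pi,0,0])
m2,i2=shot("wrist","w2")
g=tuple(map(float,(lambda q:q[:2]/q[2])(m2["K"]@(m2["R"]@np.array([x,y,.08])+m2["t"]))));print(g)
ctrl.movep([x-.06,y,.27],[np.pi,0,0]);m1,i1=shot("wrist","w1b")
a=det(m1,i1,(264.,108.),"d1");b=det(m2,i2,g,"d2")
for k in(0,1): print("end",tri([(m1,a[1][k]),(m2,b[1][k])]),plane(m1,a[1][k],.09),plane(m2,b[1][k],.09))
print("house",tri([(m1,a[2][0]),(m2,b[2][0])]),plane(m1,a[2][0],.048),plane(m2,b[2][0],.048))
v=[cv2.resize(cv2.imread(f"pics/{t}.png"),(400,360)) for t in("d1","d2")];cv2.imwrite("pics/d.png",np.hstack(v))
print(ctrl.current_time())
E
```

```text
(342.7090938616858, 44.863623914729814)
d1 bar ((343.6072082519531, 109.97807312011719), (64.98216247558594, 115.34741973876953), 18.18904685974121) house ((255.5, 139.0), (278.0, 511.0), 90.0)
d2 bar ((342.01788330078125, 127.13249206542969), (80.74456787109375, 177.67581176757812), 82.3160171508789) house ((231.0, 139.0), (278.0, 462.0), 90.0)
end [ 0.51320785 -0.17756583  0.35395288] [ 0.56896867 -0.28034071  0.09      ] [ 0.45240302 -0.27511004  0.09      ]
end [ 0.56439295 -0.12377849  0.68258775] [ 0.46020298 -0.25157019  0.09      ] [ 0.42812218 -0.09451464  0.09      ]
house [ 0.6961049  -0.20696224  1.54618013] [ 0.48103182 -0.17607073  0.048     ] [ 0.42135275 -0.06657998  0.048     ]
2.8833
```

View pics/d.png

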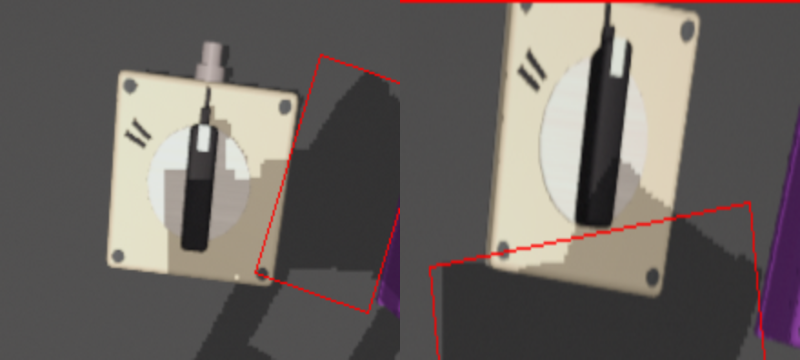

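The masks bled into the bench because the brightness threshold was too low. I'll raise it and redo this offline from the saved pictures, with camera 2 as camera 1 shifted by the known translation.

```bash
sed -i 's/>75)/>112)/; s/<90)/<110)/; s/<60)&/<65)\&/' det.py
python3 - <<'E'
from det import *
m1=ctrl.camera_model("wrist");m2=dict(m1);R=np.array(m1["R"]);m2["t"]=np.array(m1["t"])-R@np.array([-.06,.08,0])
a=det(m1,cv2.imread("pics/w1b.png"),(264.,108.),"d1");b=det(m2,cv2.imread("pics/w2.png"),(342.,50.),"d2")
for k in(0,1): print("end",tri([(m1,a[1][k]),(m2,b[1][k])]),plane(m1,a[1][k],.09),plane(m2,b[1][k],.09))
print("house",tri([(m1,a[2][0]),(m2,b[2][0])]),plane(m1,a[2][0],.048),plane(m2,b[2][0],.048))
sc=[(226,61),(310,71),(298,155),(220,146)]
print("screws1",np.mean([plane(m1,s,.048) for s in sc],0))
v=[cv2.resize(cv2.imread(f"pics/{t}.png"),(400,360)) for t in("d1","d2")];cv2.imwrite("pics/dd.png",np.hstack(v))
E
```

```text
d1 bar ((262.5544738769531, 117.9554443359375), (14.42803955078125, 49.35384750366211), 5.710593223571777) house ((264.13873291015625, 97.37200927734375), (99.71500396728516, 117.96768188476562), 6.115502834320068)
d2 bar ((343.59539794921875, 47.130062103271484), (20.527721405029297, 74.73611450195312), 8.746162414550781) house ((337.5003662109375, 51.42597961425781), (105.89179992675781, 109.06892395019531), 7.386042594909668)
end [ 0.53863498 -0.18189646  0.11881197] [ 0.53348265 -0.18606405  0.09      ] [ 0.54797368 -0.18457814  0.09      ]
end [ 0.48212354 -0.18085364  0.07885304] [ 0.48403742 -0.18096855  0.09      ] [ 0.48225618 -0.17843209  0.09      ]
house [ 0.52215539 -0.18810916  0.01890561] [ 0.5277745  -0.18537867  0.048     ] [ 0.51559217 -0.18471488  0.048     ]
screws1 [ 0.5140447 -0.1846419  0.048    ]
```

View pics/dd.png

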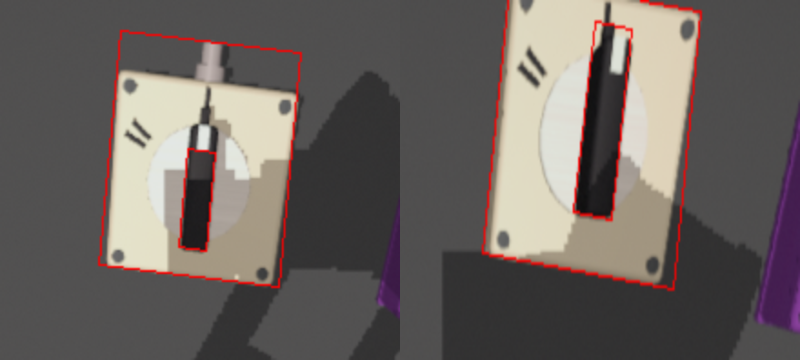

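In crop coordinates, the view 1 bar runs from the tip at (204,124) to the rear at (193,250). The view 2 bar top runs from the tip at (621,38) to the rear at (597,217). The view 1 mask lost the white-line end, so I'll use these points and check their heights by triangulation.

```bash
python3 - <<'E'
from det import *
m1=ctrl.camera_model("wrist");m2=dict(m1);R=np.array(m1["R"]);m2["t"]=np.array(m1["t"])-R@np.array([-.06,.08,0])
A=[(266.2,80),(260.2,143)];B=[((621-400)/1.818+232,38/2.571),((597-400)/1.818+232,217/2.571)]
P=[]
for a,b in zip(A,B):
    print("tri",tri([(m1,a),(m2,b)]));P.append((plane(m1,a,.09)+plane(m2,b,.09))/2);print(plane(m1,a,.09),plane(m2,b,.09))
d=P[0]-P[1];print("ctr",(P[0]+P[1])/2,"len",np.hypot(*d[:2]),"yaw",np.arctan2(d[1],d[0]))
c=(P[0]+P[1])/2;yaw=np.arctan2(d[1],d[0])
for s in(0,np.pi):
  for off in(-.4,0,.4,1.1):
    q=ctrl.ik([c[0],c[1],.075],[np.pi,0,yaw+s+off]);print(s,off,None if q is None else round(q[5],2))
E
```

```text
tri [ 0.54514195 -0.18800385  0.09042488]
[ 0.54624071 -0.1872303   0.09      ] [ 0.54411707 -0.18888671  0.09      ]
tri [ 0.48235849 -0.18138308  0.08612936]
[ 0.48352114 -0.18107244  0.09      ] [ 0.48192955 -0.18088313  0.09      ]
ctr [ 0.51395212 -0.18451815  0.09      ] len 0.06285365426104074 yaw -0.11289373882133692
0 -0.4 1.59
0 0 1.19
0 0.4 0.79
0 1.1 0.09
3.141592653589793 -0.4 -1.55
3.141592653589793 0 -1.95
3.141592653589793 0.4 -2.35
3.141592653589793 1.1 None
```

Height 0.09, length 63 mm and centre all agree with the housing screws (0.514, -0.185). I'll descend and grip, then turn with joint 6 alone (tool vertical, so it is a pure rotation). The four strokes come first, with wrist torque logged.

```bash
python3 - <<'E'
from h import *
c=[.514,-.1845];yaw=-.113
ctrl.move_gripper(.06)
ctrl.movep([*c,.16],[np.pi,0,yaw])
ctrl.move_linear([*c,.080],rate=.08)
print("down",ctrl.current_ee_pos(),ctrl.current_wrist_force())
ctrl.move_gripper(.0,force=45)
print("w",ctrl.current_grip_width(),ctrl.current_wrist_force(),ctrl.current_wrist_torque(),ctrl.current_time())
q0=np.array(ctrl.current_joint_pos());np.save("q0.npy",q0)
def turn(deg):
    q=q0.copy();q[5]-=np.radians(deg);ctrl.move_joints(q)
    print(deg,"yaw",np.degrees(ctrl.current_orientation()[2]).round(1),"F",np.round(ctrl.current_wrist_force(),1),"Tz",np.round(ctrl.current_wrist_torque(),2),round(ctrl.current_time(),2))
for s in(18,-18,18,-18):
    for f in (0,s): turn(f)
m,im=shot("wrist","g1")
E
```

```text
down [ 0.51453346 -0.18475514  0.08063773] [-0.57404287 -0.05016177 -0.16311323]
w 0.014039249648580889 [-0.9360773  -5.20625727 -1.35912983] [-0.8159542   0.18413552  0.03086514] 6.2167
0 yaw -6.5 F [-0.7 -2.9 -1.2] Tz [-0.48  0.14  0.02] 6.47
18 yaw 11.3 F [-0.5 -4.  -1.1] Tz [-0.64  0.13  0.05] 6.87
0 yaw -6.4 F [-1.1 -4.1 -0.7] Tz [-0.59  0.13 -0.04] 7.27
-18 yaw -24.2 F [-1.6 -4.4 -1. ] Tz [-0.51  0.14 -0.02] 7.67
0 yaw -6.6 F [-0.6 -3.5 -1.2] Tz [-0.58  0.1   0.03] 8.07
18 yaw 11.3 F [-0.9 -4.  -1.5] Tz [-0.76  0.18  0.  ] 8.47
0 yaw -6.4 F [-0.9 -3.6 -0.4] Tz [-0.62  0.18 -0.05] 8.87
-18 yaw -24.2 F [-1.8 -3.8 -1.3] Tz [-0.55  0.23 -0.07] 9.27
```

View pics/g1.png

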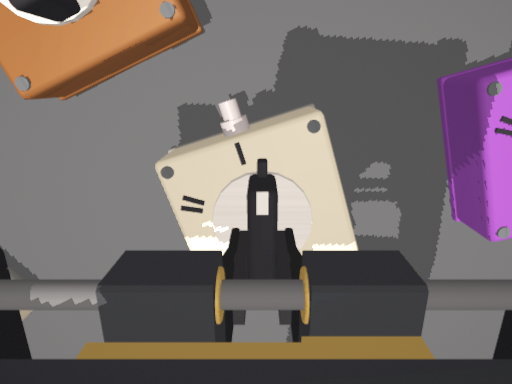

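The close view shows the bar held between the fingers, with its tip at (262,165) turned clockwise of the closed mark at (240,153), so it follows the gripper. Next: turn on to the open mark, watching the torque past 28°.

```bash
python3 - <<'E'
from h import *
q0=np.load("q0.npy")
ok=True
for d in(0,18,26,32,40,50,61):
    q=q0.copy();q[5]-=np.radians(d);ctrl.move_joints(q);T=ctrl.current_wrist_torque()
    print(d,"yaw",np.degrees(ctrl.current_orientation()[2]).round(1),np.round(T,2),round(ctrl.current_time(),2))
    if abs(T[2])>1.5: ok=False;print("JAM");break
if ok:
    ctrl.dwell(.2);ctrl.move_gripper(.05);p=ctrl.current_ee_pos()
    ctrl.move_linear([p[0],p[1],.2],rate=.1)
    ctrl.movep([.454,-.183,.27],[np.pi,0,0])
    m,im=shot("wrist","e1");cv2.imwrite("pics/e1c.png",cv2.resize(im[20:200,160:380],None,fx=3,fy=3))
    print(ctrl.current_wrist_force(),ctrl.current_time())
E
```

```text
0 yaw -6.6 [-0.69  0.17  0.08] 9.72
18 yaw 11.2 [-0.74  0.23  0.02] 10.12
26 yaw 19.2 [-0.81  0.17  0.07] 10.38
32 yaw 25.2 [-0.93  0.2   0.03] 10.62
40 yaw 33.2 [-0.89  0.17 -0.02] 10.88
50 yaw 43.2 [-0.91  0.09  0.01] 11.18
61 yaw 54.2 [-0.95  0.08  0.01] 11.47
[ 0.15027475 -0.31942561  0.63328328] 14.825
```

View pics/e1c.png

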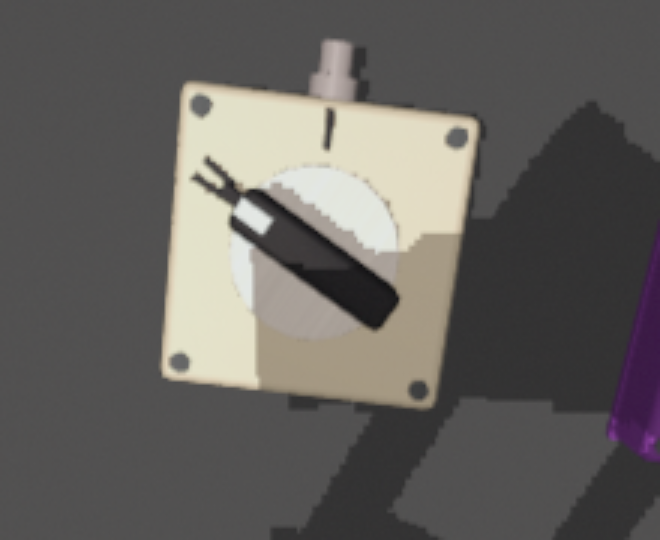

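The bar's tip, at crop (245,205), now points at the two-line open mark at (212,172). Last comes a numeric check of the angle, and of the knob and flask against the first top picture, then hand-in.

```bash
python3 - <<'E'
from h import *
m=ctrl.camera_model("wrist")
f=lambda u,v:plane(m,(160+u/3,20+v/3),.09)
d=f(250,210)-f(388,312);print("bar deg from closed",np.degrees(np.arctan2(d[1],d[0]))+6.5,"len",np.hypot(*d[:2]))
_,im=shot("top","top1");a=cv2.imread("pics/top0.png")
for n,(x,y,w,h) in dict(knob=(185,140,65,65),flask=(115,145,50,50)).items():
    print(n,"changed px",int((cv2.absdiff(a,im)[y:y+h,x:x+w].max(2)>40).sum()))
ctrl.finish_job();print(ctrl.current_time())
E
```

```text
bar deg from closed 60.90406369101081 len 0.05756058099183717
knob changed px 0
flask changed px 0
the job is handed in; nothing more can be done
the job is handed in; nothing more can be done
```

The vent valve is free and open, with the bar about 61° counterclockwise of the closed mark, and the job is handed in. I gripped the bar from above, rocked it ±18° twice each way, turned it to the open mark, let go and backed off above it. The arm's clock read about 15 s of the 38 s allowed just before hand-in.

- **Angle:** in the last wrist picture the bar points at the two-line mark and measures about 60.9°. The gripper itself turned 61° with no torque rise past the 28° jam point.
- **Measurement:** the bar length in that last picture came out at 58 mm, against 64 mm given, because I picked its ends roughly. The angle rests on the same points, but it matches the gripper's turn. Before gripping, the bar measured 63 mm long with its top at 86–90 mm.
- **Other items:** the top view shows no changed pixels around the round knob or the flask.
- **Failed check:** my first two bar masks were wrong. One bled into the bench, and the other lost the white-line end in one view and took in the mark line in the other. I took the bar's end points from the pictures instead.

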